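# Open the kneader's port cover and bring the sensor ring over the port

## Robot

A 6-joint arm with a two-finger parallel gripper is mounted at the origin on the work surface. World frame = base frame: x ahead of the robot, y to its left, z up, the work surface at z = 0. Lengths are in mm, angles in rad, forces in N, time in s.
With the tool pointing down it reaches from about 350 to 875 mm from the base axis. Payload 4.2 kg.
Tool frame: the origin (TCP) lies midway between the tips of the shut fingers; the grasp point (between the pads) lies arm.grip_depth behind it (arm.grip_depth is the distance from the TCP to the grasp point, in mm); z points along the fingers, y is the direction in which the jaws open and shut (so a half turn about z gives the same grasp; the last joint's range is limited). The gripper opens to 85 mm and grips with 20 to 120 N. Pads are 22 mm wide; open, the fingers measure 114 mm over their backs; the gripper's body (76 mm by 85 mm) begins 54 mm behind the grasp point. The pads swing forward as they close: fully open they stand 13 mm farther back than shut.
Start: joints at [-0.938, 0.385, 0.008, 0, -1.194, -0.259], TCP at [228.236, -581.814, 231.312] pointing down, gripper open.
Joint ranges: [-3.14, 3.14], [-1.21, 2.06], [-1.07, 1.41], [-3.16, 2.05], [-2.99, -0.16], [-3.1, 3.1]. Speed limits (rad/s): [2.79, 2.79, 3.14, 3.14, 3.14, 3.14].

## Interface

Orientations are given as a unit quaternion [x, y, z, w].
In Python, from bench import arm gives the robot as it stands.
- The arm moves only by the tool play_rows, never from a script. Its argument "motion" is one flat list of numbers, 7 for each row, row after row: the opening in per cent of the stroke, from 0 (shut) to 100 (fully open), then the shift along the world's x, y, z in cm, then the turn, a rotation vector about the world's x, y, z in degrees. A call has 1 to 5 rows; each row is the pose to reach, as a shift and turn from the pose commanded when the call began; what a row does not reach only later rows make up. A row lasts 1/8 s, in which the tool goes at most 62.5 mm and 10.7 degrees, less where a joint would pass 70% of its speed; a pose out of reach is approached as far as the arm can. A call with a gripper value outside its range is refused whole. The fingers move at their own pace and stop on an object; the grip force is fixed at half the most. Time passes only in rows, so rows that repeat a pose let the fingers close. It gives the time, the measured TCP pose, the force and the opening at its end, in the units of the state.
- arm.read_state(): the state, without advancing time (a new reading comes with each control period).
- arm.get_image(name): name is "scene" or "top"; returns (picture, depth): 400x640x3 uint8, red, green, blue; 400x640 float32, mm along the optical axis (not along the pixel's ray), 0 where there is no reading.
- arm.camera_info(name): a dict with "fovy" (degrees; the focal length in pixels is half the picture's height over the tangent of half this angle, whatever the lens; pixels are square), "cx", "cy" (the principal point, pixels), "R" (3x3) and "t" (3): a world point X has camera coordinates R X + t. Camera axes: x right, y down, z forward; pixel columns grow to the right and rows downward; lengths in mm; the calibration is good to about 2 mm. A picture is of the moment at which its call begins. camera_info takes no time and is no camera call.
- arm.job_done(): hands the job in, once; it reports no verdict.
Trained networks look in the newest picture that a camera, given by its name, has taken for a name from the list of things; names that differ only in an ending like _2 or _b are one class to them, and where a whole thing is asked for, a point or a joint stands for the part that bears it (a point fixed in the world has none). Each returns a list of dicts, best first, with "confidence" (0 to 1); they miss things now and then, are a little off and sometimes report something else, mostly with a low value. They report only what shows in the picture. A call takes as long as a camera call. They do not tell look-alikes from the thing itself.
- arm.outline_of(thing, camera): "mask" (400x640 bool, what is visible of it) and "extent" ([left, top, width, height] in pixels, round what is visible of it).
- arm.place_of(thing, camera): "uv" ([column, row] in pixels: a listed point, or the origin of a listed thing).
The state is a dict: "clock": time; "joints": joint angles; "joint_vel": joint speeds; "joint_efforts": joint torques, N m; "position": TCP position; "ee_rot": TCP orientation; "contact_force": force on the tool from outside, world axes, zero at the start; "wrist_torque": the same for the moment, N m; "gripper_width": finger opening in mm.
Only numpy, scipy, OpenCV 4.12 (cv2) and the standard library are available. Lean on these libraries where they do the work, as an engineer would, in place of code of your own. Each camera call takes 0.05 s, during which the arm holds its last target.

## Task

Get the dough kneader ready for a temperature reading: swing the dust cover on top of it aside on its pin, all the way open, so that the port is uncovered. Then slide the ring that carries the sensor along the bent rail, around its corner, up to the stop at the rail's end, so that the sensor hangs over the open port. Let go of it there and leave the other things on the bench alone.

Things in the scene. Friction and masses are not known exactly. Their poses are not given: they have to be found in the camera images.
- kneader: Stainless steel block, 300 (x) x 340 (y) x 100 mm high, fixed to the table, two black clamp knobs on its front (-x, towards the robot). Origin: centre of its underside on the table; x to its back, y to its left, z up. All offsets below are mm in this frame. On its flat top (the deck, z = 100) are the port, the cover and the bent rail.
- port (a point): Centre of the mouth of the round port, 56 mm bore in a neck 70 mm across that stands 8 mm above the deck; at (0, 0, 108).
- cover (a joint): Angle (rad) of the plain metal dust cover about its vertical pin. 0: closed, pointing from the pin to the kneader's -x, over the port. Grows counter-clockwise seen from above, up to the stop at 1.6, where it points to the kneader's -y and the port is clear. Starts at 0 to 0.25. Light friction (about 1 N at the knob); it stays where it is left.
- pin (a point): Pin of the cover, at (60, 0), at the height of the cover's top face (z = 124).
- cover_knob (a point): Centre of the top (z = 159) of the cover's grip: an upright black round knob, 22 mm in diameter, 35 mm tall above the cover, 125 mm from the pin. The cover is a flat plate 6 mm thick (z = 118 to 124): a 74 mm disc over the port and a 26 mm wide arm from pin to knob.
- carrier: Sensor ring hanging loose on the rail: aluminium, 20 mm long, 36 outer and 18 inner diameter, two flat cheeks 20 x 22 on its sides (40 over all) to grip across the rail from above; a 16 mm black sensor barrel below it, barred by the closed cover. Origin: ring centre, hanging 5 below the rail's centre line (z = 165); x along the rail, z up. About 90 g. Starts on the first straight.
- sensor_tip (a point): Lower end of the sensor barrel, 51 mm below the ring's centre, 14 mm above the deck.
- rail_start (a point): Rail centre line at the face of the start stop, (-117.5, 130, 170). The rail is a round bar 8 mm thick, level at z = 170, held only by a post at (-130, 130). From here it runs towards +x. Discs 30 mm across at both ends keep the ring on it.
- bend_in (a point): End of the first straight, (-40, 130, 170): from here the rail turns by 90 degrees, clockwise seen from above, in a quarter circle of 40 mm radius about (-40, 90).
- bend_out (a point): End of the quarter circle, (0, 90, 170); from here the rail runs straight towards -y.
- rail_stop (a point): Rail centre line at the face of the end stop, (0, -12, 170). With the ring against the stop, its centre is 10 mm before this point and the sensor is over the port's middle.
- weight: Bystander: steel weight, 36 mm across, 20 high, loose on the deck at (-105, -120). Origin under its centre.
- dish: Bystander: small metal dish, 48 mm across, 16 high, loose on the deck at (95, 105). Origin under its centre.
- beaker: Bystander: clear beaker, 76 mm across, 100 high, on the table to the right. Origin under its centre.
- jar: Bystander: glass jar, 70 mm across, 100 high, on the table to the right. Origin under its centre.
- pot: Bystander: white pot, 60 mm across, 65 high, on the table to the left. Origin under its centre.
- brush: Bystander: hand brush lying on the table to the right.
- scraper: Bystander: spatula lying on the table to the left.
Mind the look-alikes: they are no part of the job. What is shaped like the carrier but red is not meant.

How it is judged:
By the outcome, as a careful person would: the job done as asked, in the order asked, and still so for the second after the job is handed in, with the robot touching nothing.
It also fails if it takes over 61 s, if anything falls off the work surface, if the arm or the gripper's body presses on something with over 40 N, if the wrist force passes 120 N, or if a joint passes its speed limit or range.

## Working session

There is one attempt and no reset: what is moved stays moved. The work goes in short steps, Python scripts to look and compute and a tool call to move; the robot and the scene stay as the last step left them, time stands still between calls to the robot, and variables do not carry over. Pictures are saved under pics/ and viewed, and the job is handed in when it is done.

Besides the shell and the picture viewer there is one more tool, called after "Emit:" by a JSON object that holds its "op" and its "data". play_rows: Moves the arm, as the interface text tells. Its arguments: {"type":"object","properties":{"motion":{"type":"array","items":{"type":"number"}}},"required":["motion"]}

```bash
ls; mkdir -p pics; python3 - <<'E'
from bench import arm
import cv2
s=arm.read_state();print(s, arm.grip_depth)
for n in("scene","top"):
    p,d=arm.get_image(n);cv2.imwrite(f"pics/{n}0.png",p[:,:,::-1]);i=arm.camera_info(n);print(n,i)
E
```

```text
pics
{'clock': 0.0, 'joints': array([-9.38421190e-01,  3.85554661e-01,  6.61206846e-03, -5.00630268e-04,
       -1.19399515e+00, -2.58583834e-01]), 'joint_vel': array([ 0.00032543,  0.00161271, -0.00174591, -0.00085755,  0.00105906,
        0.0001943 ]), 'joint_efforts': array([ 1.07329520e-04, -3.92294168e+01,  1.88404101e+01,  4.18628410e+00,
       -4.57893329e-03,  3.68722951e-06]), 'position': array([ 228.00924907, -581.29166392,  230.21710151]), 'ee_rot': array([-1.85718650e-01,  9.82602352e-01,  1.06646097e-03, -2.51408586e-04]), 'contact_force': array([ 1.19804671, -0.56336434,  0.02712828]), 'wrist_torque': array([-0.04757904, -0.01922284, -0.00567643]), 'gripper_width': 85.34094018971926} 18.700000000000003
scene {'fovy': 57.58981729848649, 'cx': 324.23470696108325, 'cy': 198.82021643912125, 'R': array([[ 0.58762361,  0.80913159,  0.00213593],
       [ 0.69613634, -0.50421291, -0.51104162],
       [-0.41242296,  0.30178701, -0.85955332]]), 't': array([-266.18221349, -313.25074061, 1350.34716206])}
top {'fovy': 48.74420778440394, 'cx': 324.99485174262145, 'cy': 197.00211425348536, 'R': array([[-0.02900235, -0.99935298, -0.02127173],
       [-0.9897517 ,  0.03168748, -0.13923895],
       [ 0.1398229 ,  0.01701547, -0.99003032]]), 't': array([  -1.63047514,  519.20757447, 1347.26491548])}
```

View pics/scene0.png

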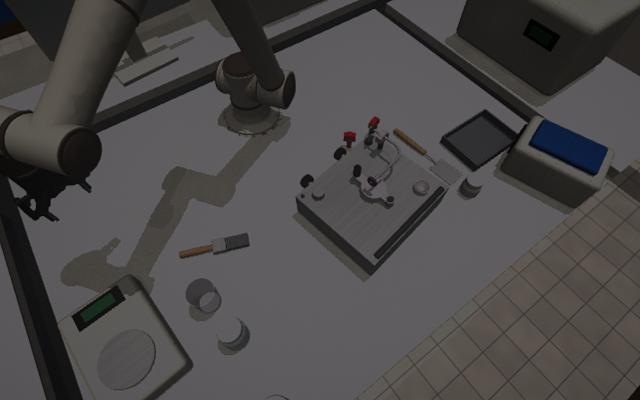

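View pics/top0.png

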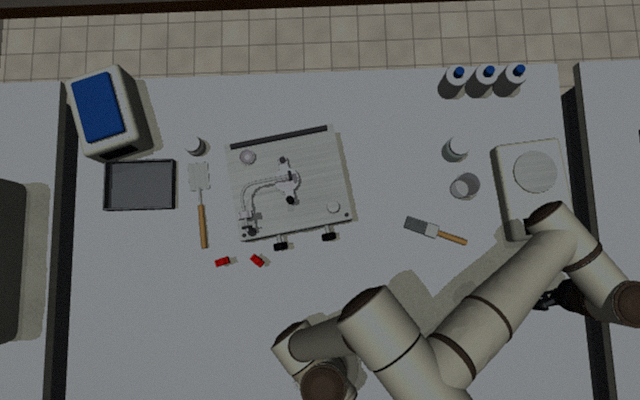

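The scene view shows the kneader around (370,200), with red rings in front of it at (350,140) and (374,123). In the top view the rail runs from about (245,230) to (290,178), and the red look-alikes are at (222,262) and (258,260). Next I enlarge these areas and measure.

```bash
cat > h.py <<'E'
import numpy as np,cv2
from bench import arm
def K(n):
    i=arm.camera_info(n);f=200/np.tan(np.radians(i['fovy']/2));return f,i['cx'],i['cy'],np.array(i['R']),np.array(i['t'])
def proj(n,X):
    f,cx,cy,R,t=K(n);c=np.atleast_2d(X)@R.T+t;return np.c_[f*c[:,0]/c[:,2]+cx,f*c[:,1]/c[:,2]+cy]
def ray_z(n,uv,z):
    f,cx,cy,R,t=K(n);d=R.T@np.array([(uv[0]-cx)/f,(uv[1]-cy)/f,1]);o=-R.T@t;return o+d*(z-o[2])/d[2]
def cloud(n,D):
    f,cx,cy,R,t=K(n);v,u=np.mgrid[:400,:640];P=np.stack([(u-cx)/f*D,(v-cy)/f*D,D],-1);return (P-t)@R
def crop(n,p,c,w,h,k,out):
    a=p[c[1]-h//2:c[1]+h//2,c[0]-w//2:c[0]+w//2,::-1]
    a=cv2.resize(a,None,fx=k,fy=k,interpolation=cv2.INTER_CUBIC);a=np.clip(a.astype(float)*1.6,0,255).astype('uint8');cv2.imwrite(out,a)
E
python3 - <<'E'
from h import *
Z=dict(pin=124,cover_knob=159,rail_start=170,bend_in=170,bend_out=170,rail_stop=170,carrier=165,sensor_tip=114,port=108,kneader=0,weight=100,dish=100)
for n,c in(("scene",(370,190)),("top",(285,190))):
    p,d=arm.get_image(n);crop(n,p,c,180,150,4,f"pics/{n}1.png")
    np.save(f"{n}d.npy",d)
    for th,z in Z.items():
        for r in arm.place_of(th,n)[:3]:
            u=r['uv'];print(n,th,np.round(u,1),round(r['confidence'],2),ray_z(n,u,z).round(0))
E
```

```text
scene pin [391.1 197.7] 0.63 [618. 112. 124.]
scene rail_start [373.5 127.8] 0.76 [418. 208. 170.]
scene bend_out [395.2 160.9] 0.8 [549. 178. 170.]
scene bend_out [394.4 143.7] 0.3 [501. 218. 170.]
scene rail_stop [373.8 176.1] 0.73 [554.  95. 170.]
scene carrier [380.6 137.7] 0.56 [457. 203. 165.]
scene carrier [370.4 121.6] 0.44 [391. 219. 165.]
scene carrier [352.9 139.6] 0.43 [415. 132. 165.]
scene sensor_tip [377.9 147.6] 0.69 [454. 204. 114.]
scene sensor_tip [345.  143.2] 0.59 [380. 133. 114.]
scene sensor_tip [368.7 135.6] 0.53 [400. 212. 114.]
scene port [374.1 187. ] 0.64 [556. 105. 108.]
scene kneader [365.  206.2] 0.76 [549.  90.   0.]
scene kneader [215.4 248.7] 0.5 [ 401. -360.    0.]
scene weight [319.7 196.5] 0.65 [485. -40. 100.]
scene dish [423.5 190.5] 0.54 [646. 218. 100.]
scene dish [375.7 128.9] 0.36 [383. 258. 100.]
top pin [279.  158.2] 0.93 [628. 115. 124.]
top pin [288.5 201.1] 0.39 [498.  88. 124.]
top cover_knob [285.1 199.3] 0.57 [499.  95. 159.]
top rail_start [244.9 224.1] 0.6 [430. 208. 170.]
top bend_in [241.7 200.3] 0.88 [498. 217. 170.]
top rail_stop [449.2 153.5] 0.68 [ 614. -377.  170.]
top rail_stop [288.  175.8] 0.61 [564.  84. 170.]
top rail_stop [245.2 215.8] 0.6 [454. 207. 170.]
top carrier [256.3 258. ] 0.66 [335. 177. 165.]
top carrier [224.  260.7] 0.56 [330. 268. 165.]
top carrier [245.9 227.5] 0.47 [421. 206. 165.]
top sensor_tip [248.4 216.6] 0.61 [457. 209. 114.]
top sensor_tip [226.4 261.8] 0.39 [327. 274. 114.]
top port [285.3 180.7] 0.9 [562.  99. 108.]
top port [252.4 179.6] 0.47 [568. 197. 108.]
top kneader [289.1 186.2] 0.97 [563.  98.   0.]
top kneader [195.9 148.2] 0.69 [700. 403.   0.]
top weight [331.3 206.7] 0.44 [480. -36. 100.]
top weight [286.4 181.8] 0.17 [560.  96. 100.]
top dish [194.6 148.2] 0.75 [673. 375. 100.]
top dish [249.9 154.8] 0.46 [647. 206. 100.]
```

View pics/scene1.png

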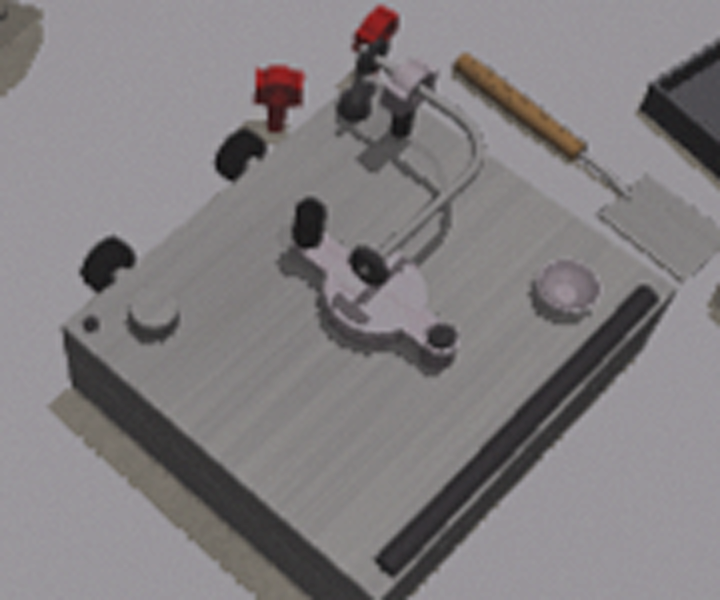

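View pics/top1.png

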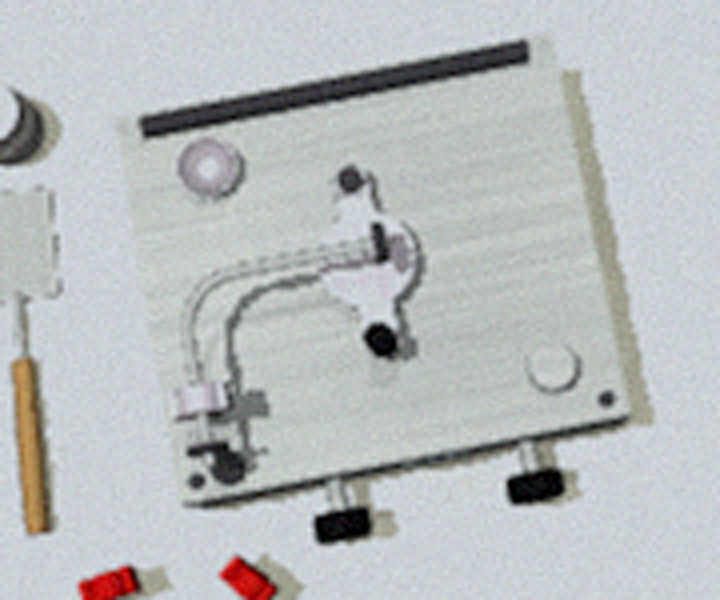

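Candidates for the carrier: the aluminium ring on the rail (scene 382,136; top 244,215), and the red ones (scene 350,140 and 374,123; top 222,262 and 258,260). The grey ring on the rail is the one meant, because it isn't red and it hangs on the rail's first straight. The crops above confirm it. Next I fit the kneader pose.

```bash
cat > fit.py <<'E'
from h import *
from scipy.optimize import least_squares
D=np.load("topd.npy")
for n in("top","scene"):
    C=cloud(n,np.load(n+"d.npy"));P=C.reshape(-1,3)
    m=(abs(P[:,2]-100)<6)&(abs(P[:,0]-565)<230)&(abs(P[:,1]-95)<230)
    r=cv2.minAreaRect(P[m][:,:2].astype('float32'));print(n,m.sum(),P[m][:,2].mean(),r)
    from numpy import percentile
    # fit box by counting
    Q=P[m][:,:2]
    best=None
    for a in np.radians(np.arange(-15,30,.25)):
        q=Q@np.array([[np.cos(a),-np.sin(a)],[np.sin(a),np.cos(a)]])
        lo=percentile(q,.3,axis=0);hi=percentile(q,99.7,axis=0);s=np.prod(hi-lo)
        if best is None or s<best[0]: best=(s,np.degrees(a),hi-lo,np.array([[np.cos(a),-np.sin(a)],[np.sin(a),np.cos(a)]])@((lo+hi)/2))
    print(best)
obs=[("scene",(391.1,197.7),(60,0,124)),("top",(279,158.2),(60,0,124)),("scene",(373.5,127.8),(-117.5,130,170)),("top",(244.9,224.1),(-117.5,130,170)),("scene",(395.2,160.9),(0,90,170)),("scene",(373.8,176.1),(0,-12,170)),("top",(288,175.8),(0,-12,170)),("top",(241.7,200.3),(-40,130,170)),
("scene",(374.1,187),(0,0,108)),("top",(285.3,180.7),(0,0,108)),("top",(289.1,186.2),(0,0,0)),("scene",(365,206.2),(0,0,0)),("scene",(319.7,196.5),(-105,-120,100)),("top",(331.3,206.7),(-105,-120,100)),("scene",(423.5,190.5),(95,105,100)),("top",(249.9,154.8),(95,105,100))]
def W(p,o):
    c,s=np.cos(p[2]),np.sin(p[2]);o=np.atleast_2d(o).astype(float);return np.c_[p[0]+c*o[:,0]-s*o[:,1],p[1]+s*o[:,0]+c*o[:,1],o[:,2]]
def f(p): return np.concatenate([proj(n,W(p,o))[0]-uv for n,uv,o in obs])
r=least_squares(f,[560,97,.15],loss='soft_l1');print(r.x,np.degrees(r.x[2]))
print(r.fun.reshape(-1,2).round(1))
E
python3 fit.py
```

```text
top 9141 99.7905959933273 ((562.0748291015625, 97.24836730957031), (300.8106689453125, 340.9653015136719), 9.655056953430176)
(np.float64(100872.27940673224), np.float64(9.5), array([298.39121032, 338.05378951]), array([561.59850349,  96.59138832]))
scene 8631 100.35432977250603 ((560.130859375, 97.17219543457031), (301.4181213378906, 343.7391662597656), 9.67364501953125)
(np.float64(101582.61373260824), np.float64(9.75), array([298.94091671, 339.80833018]), array([561.01628036,  96.27118757]))
[5.62744138e+02 9.80605571e+01 1.69495321e-01] 9.711366519492975
[[-0.1  1.7]
 [ 2.2  1.8]
 [ 1.1  1.6]
 [ 0.5  1.8]
 [ 1.8 -1.9]
 [-0.   4.3]
 [-0.8 -0.1]
 [-1.  -1.1]
 [-0.2  2.8]
 [ 0.2 -0.3]
 [ 0.   0.1]
 [ 4.8  1.8]
 [-0.6 -1.6]
 [ 0.5  0.2]
 [-1.9 -1.7]
 [-3.8  2.7]]
```

```bash
cat >> h.py <<'E'
KP=(561.3,96.7,np.radians(9.65))
def W(o,p=KP):
    c,s=np.cos(p[2]),np.sin(p[2]);o=np.atleast_2d(o).astype(float);return np.c_[p[0]+c*o[:,0]-s*o[:,1],p[1]+s*o[:,0]+c*o[:,1],o[:,2]]
def Kf(X,p=KP):
    c,s=np.cos(p[2]),np.sin(p[2]);X=np.atleast_2d(X).astype(float);d=X-[p[0],p[1],0];return np.c_[c*d[:,0]+s*d[:,1],-s*d[:,0]+c*d[:,1],d[:,2]]
def rail():
    a=np.linspace(0,np.pi/2,12);return np.r_[[[-117.5,130,170]],np.c_[-40+40*np.sin(a),90+40*np.cos(a),0*a+170],[[0,-12,170]]]
E
python3 - <<'E'
from h import *
for n in("top","scene"):
    P=Kf(cloud(n,np.load(n+"d.npy")).reshape(-1,3))
    m=(P[:,2]>150)&(P[:,2]<166)&(P[:,0]<-20)&(P[:,0]>-95)&(abs(P[:,1])<60);print(n,"knob",m.sum(),P[m].mean(0).round(1),np.median(P[m],0).round(1))
    m=(P[:,2]>173)&(P[:,2]<190)&(P[:,0]<-30)&(P[:,0]>-115)&(abs(P[:,1]-130)<25);print("carrier",m.sum(),P[m].mean(0).round(1),P[m].min(0).round(1),P[m].max(0).round(1))
for n,c in(("scene",(370,175)),("top",(280,190))):
    p,d=arm.get_image(n);p=cv2.resize(p,None,fx=4,fy=4,interpolation=cv2.INTER_CUBIC)
    u=(proj(n,W(rail()))+.5)*4;cv2.polylines(p,[u.astype(int)],False,(0,255,0),1)
    for a in (0,.1,.2):
      for k in([60-125*np.cos(a),-125*np.sin(a),159],[60,0,124]):
        u=((proj(n,W(k))+.5)*4)[0];cv2.circle(p,tuple(int(x) for x in u),2,(255,255,0),-1)
    for o in([150,170,100],[150,-170,100],[-150,170,100],[-150,-170,100]):
        u=((proj(n,W(o))+.5)*4)[0];cv2.circle(p,tuple(int(x) for x in u),4,(255,0,255),-1)
    x,y=c[0]*4-360,c[1]*4-290;a=p[y:y+580,x:x+720,::-1];cv2.imwrite(f"pics/{n}2.png",np.clip(a*1.4,0,255).astype('uint8'))
E
```

```text
top knob 46 [-64.8  -2.  158.3] [-64.5  -1.9 158.2]
carrier 127 [-81.2 128.5 178.3] [-114.7  109.1  173.2] [-33.1 150.1 187.3]
scene knob 50 [-64.3  -3.6 158.2] [-64.   -3.8 158.8]
carrier 105 [-80.  127.5 177.8] [-112.5  109.4  173. ] [-30.8 151.1 184.8]
```

View pics/scene2.png

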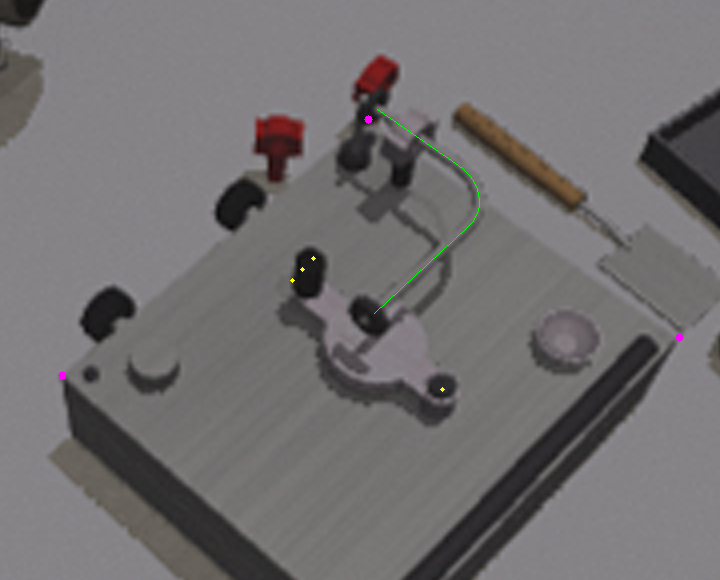

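View pics/top2.png

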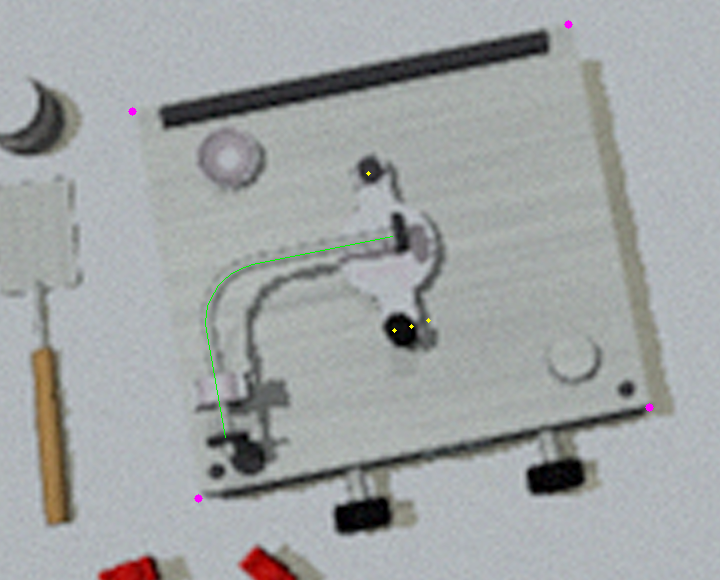

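```bash
python3 - <<'E'
from h import *
for n in("top","scene"):
    P=Kf(cloud(n,np.load(n+"d.npy")).reshape(-1,3))
    m=(P[:,2]>177.5)&(P[:,2]<190)&(P[:,0]<-30)&(P[:,0]>-105)&(abs(P[:,1]-130)<25);print("ring",m.sum(),P[m].mean(0).round(1),P[m].min(0).round(1),P[m].max(0).round(1))
c0=np.array([228.236,-581.814,231.312])
s=W([-64.7,-3,131])[0];print("knob",s.round(1),((s-c0)/10).round(2))
for a in np.linspace(.03,1.64,10):
    w=W([60-125*np.cos(a),-125*np.sin(a),131])[0];print(round(a,2),w.round(1),"rel cm",((w-s)/10).round(2),"deg",round(np.degrees(a-.03),1))
E
```

```text
ring 62 [-84.3 128.9 181.4] [-95.4 109.7 177.6] [-54.  147.2 187.3]
ring 53 [-84.5 126.6 180.6] [-95.9 112.4 177.5] [-53.5 147.5 184.8]
knob [498.   82.9 131. ] [ 26.98  66.47 -10.03]
0.03 [497.9  82.1 131. ] rel cm [-0.01 -0.08  0.  ] deg 0.0
0.21 [504.2  60.7 131. ] rel cm [ 0.62 -2.22  0.  ] deg 10.2
0.39 [514.3  40.8 131. ] rel cm [ 1.63 -4.21  0.  ] deg 20.5
0.57 [527.7  22.9 131. ] rel cm [ 2.97 -6.    0.  ] deg 30.7
0.75 [544.1   7.8 131. ] rel cm [ 4.61 -7.51  0.  ] deg 41.0
0.92 [563.   -4.2 131. ] rel cm [ 6.49 -8.71  0.  ] deg 51.2
1.1 [583.6 -12.7 131. ] rel cm [ 8.56 -9.56  0.  ] deg 61.5
1.28 [605.5 -17.3 131. ] rel cm [ 10.75 -10.02   0.  ] deg 71.7
1.46 [627.8 -18.  131. ] rel cm [ 12.98 -10.09   0.  ] deg 82.0
1.64 [649.9 -14.7 131. ] rel cm [15.19 -9.76  0.  ] deg 92.2
```

Emit:
{"op": "play_rows", "data": {"motion": [60,1.8,5.2,0,0,0,0,60,3.6,10.4,0,0,0,0,60,5.4,15.6,0,0,0,0,60,7.2,20.8,0,0,0,0,60,10,28,0,0,0,-11.7]}}

```text
clock: 2.12
position: [320.1, -323.6, 231.7]
ee_rot: [-0.106, 0.994, -0.0, 0.0]
contact_force: [1.1, -0.9, 0.1]
gripper_width: 51.4
```

Emit:
{"op": "play_rows", "data": {"motion": [60,2,5.5,0,0,0,0,60,4,11,0,0,0,0,60,6,16.5,0,0,0,0,60,8,22,0,0,0,0,60,8,22,0,0,0,0]}}

```text
clock: 2.75
position: [401.1, -102.1, 231.9]
ee_rot: [-0.112, 0.994, 0.0, 0.001]
contact_force: [-0.3, -0.7, 0.2]
gripper_width: 51.1
```

Emit:
{"op": "play_rows", "data": {"motion": [45,2.4,4.6,0,0,0,-3,45,4.8,9.2,0,0,0,-3,45,7.2,13.8,0,0,0,-3,45,9.6,18.4,0,0,0,-3,45,9.6,18.4,0,0,0,-3]}}

```text
clock: 3.38
position: [497.2, 80.4, 230.9]
ee_rot: [-0.083, 0.997, -0.0, -0.0]
contact_force: [0.4, -1.0, 0.1]
gripper_width: 38.3
```

Emit:
{"op": "play_rows", "data": {"motion": [45,0,0,0,0,0,0,45,0,0,0,0,0,0]}}

```text
clock: 3.62
position: [495.3, 77.5, 231.5]
ee_rot: [-0.082, 0.997, -0.0, -0.0]
contact_force: [0.2, -0.7, -0.4]
gripper_width: 38.1
```

Emit:
{"op": "play_rows", "data": {"motion": [45,0.3,0.5,-4,0,0,0,45,0.3,0.5,-7,0,0,0,45,0.3,0.5,-8,0,0,0,45,0.3,0.5,-10,0,0,0,45,0.3,0.5,-10,0,0,0]}}

```text
clock: 4.25
position: [498.4, 83.0, 131.3]
ee_rot: [-0.082, 0.997, -0.0, -0.001]
contact_force: [0.8, 0.5, 0.4]
gripper_width: 38.4
```

```bash
cat > snap.py <<'E'
import sys
from h import *
tag=sys.argv[1];cc=dict(scene=(370,185),top=(285,190))
ims=[]
for n in ("scene","top"):
    p,d=arm.get_image(n);np.save(n+"d.npy",d);c=cc[n]
    a=p[c[1]-80:c[1]+80,c[0]-60:c[0]+60,::-1] if 0 else p[c[1]-75:c[1]+75,c[0]-65:c[0]+65,::-1]
    ims.append(cv2.resize(a,None,fx=3,fy=3,interpolation=cv2.INTER_CUBIC))
cv2.imwrite(f"pics/{tag}.png",np.clip(np.hstack(ims)*1.5,0,255).astype('uint8'))
s=arm.read_state();print(s['position'].round(1),s['contact_force'].round(1),s['joints'].round(2),s['gripper_width'],s['clock'])
E
python3 snap.py a1
```

```text
[499.6  83.7 132.6] [ 0.  -0.6 -0.1] [ 0.49  0.28 -0.42  0.   -0.87 -1.89] 38.458224599967934 4.35
```

View pics/a1.png

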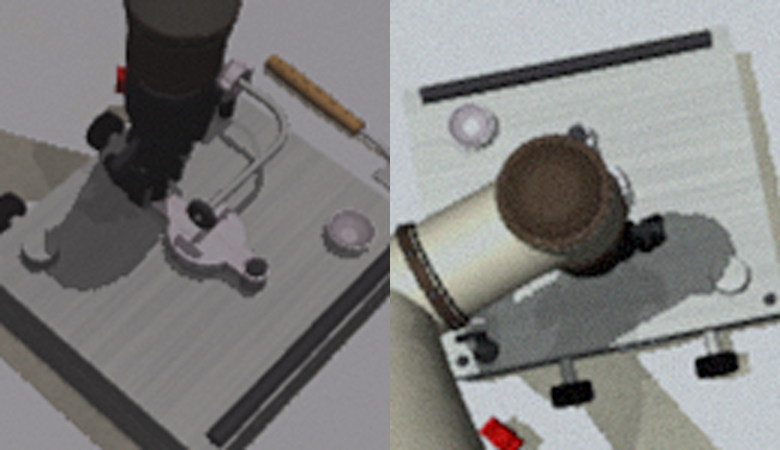

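The fingers stand either side of the knob (scene crop 150,185) with no contact force. I close loosely and swing along the arc.

Emit:
{"op": "play_rows", "data": {"motion": [32,0,0,0,0,0,0,32,0.2,-1.0,0,0,0,5,32,0.6,-2.1,0,0,0,10,32,1.1,-3.2,0,0,0,15,32,1.6,-4.1,0,0,0,20]}}

```text
clock: 4.97
position: [515.1, 42.7, 132.4]
ee_rot: [-0.256, 0.967, 0.0, 0.001]
contact_force: [-0.3, 0.9, 1.1]
gripper_width: 27.5
```

Emit:
{"op": "play_rows", "data": {"motion": [32,0.6,-0.9,0,0,0,5,32,1.3,-1.8,0,0,0,10,32,2.1,-2.6,0,0,0,15,32,3.0,-3.3,0,0,0,21,32,3.9,-4.0,0,0,0,26]}}

```text
clock: 5.6
position: [554.1, 2.7, 132.2]
ee_rot: [-0.467, 0.884, 0.0, 0.0]
contact_force: [-0.4, 0.9, 0.2]
gripper_width: 27.4
```

Emit:
{"op": "play_rows", "data": {"motion": [32,0.9,-0.6,0,0,0,5,32,1.9,-1.1,0,0,0,10,32,3.0,-1.5,0,0,0,15,32,4.1,-1.7,0,0,0,20,32,5.2,-1.9,0,0,0,26]}}

```text
clock: 6.22
position: [606.0, -16.3, 132.1]
ee_rot: [-0.654, 0.757, 0.0, 0.0]
contact_force: [-0.9, 0.5, 0.2]
gripper_width: 27.4
```

Emit:
{"op": "play_rows", "data": {"motion": [32,1.1,-0.1,0,0,0,5,32,2.2,-0.1,0,0,0,10,32,3.1,0,0,0,0,15,32,3.8,0.1,0,0,0,18,32,4.4,0.2,0,0,0,20]}}

```text
clock: 6.85
position: [648.5, -14.4, 131.9]
ee_rot: [0.774, -0.633, -0.001, 0.001]
contact_force: [-10.3, 1.3, 8.9]
gripper_width: 27.4
```

Emit:
{"op": "play_rows", "data": {"motion": [32,0.2,0,0,0,0,0,32,0.2,0,0,0,0,0]}}

```text
clock: 7.1
position: [648.4, -14.5, 131.7]
ee_rot: [0.774, -0.633, -0.003, 0.003]
contact_force: [-7.9, 0.6, 5.3]
gripper_width: 27.6
```

```bash
python3 snap.py a2
```

```text
[648.4 -14.5 131.7] [-8.2  0.4  5.2] [ 0.23  0.51 -0.06 -0.   -1.02 -0.03] 27.470113420857782 7.2
```

View pics/a2.png

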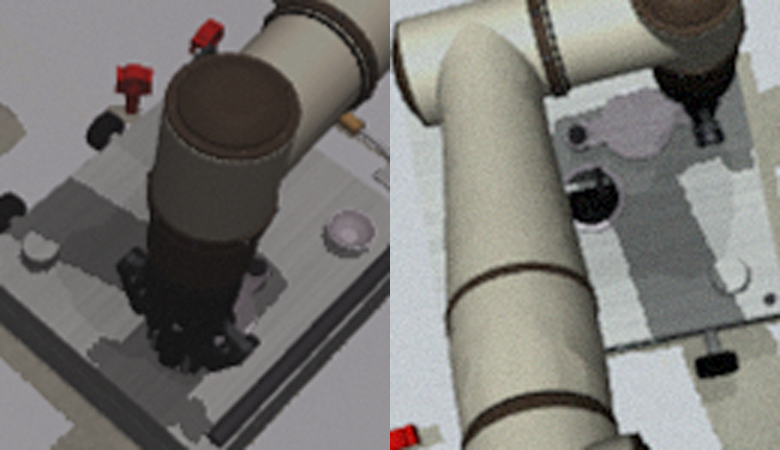

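Emit:
{"op": "play_rows", "data": {"motion": [32,-0.2,0,0,0,0,0,50,-0.4,0,0,0,0,0,50,-0.4,0,1,0,0,0,50,-0.4,0,5,0,0,0,60,-0.4,0,10.5,0,0,0]}}

```text
clock: 7.82
position: [647.7, -14.2, 236.8]
ee_rot: [0.774, -0.633, -0.001, 0.001]
contact_force: [1.4, -0.3, 0.2]
gripper_width: 51.3
```

```bash
python3 snap.py a3; python3 - <<'E'
from h import *
for n in("top","scene"):
    P=Kf(cloud(n,np.load(n+"d.npy")).reshape(-1,3))
    m=(P[:,2]>150)&(P[:,2]<166)&(P[:,0]>40)&(P[:,0]<90)&(abs(P[:,1]+125)<25);print(n,"knob",m.sum(),np.median(P[m],0).round(1) if m.any() else 0)
print(W([[-85,129,143],[63.6,-125,159]]).round(1))
E
```

```text
[652.1 -14.3 245.5] [ 0.3  0.5 -0.2] [ 0.23  0.41  0.09  0.   -1.23 -0.03] 51.40320105931895 7.925
top knob 2 [  62.  -114.9  156.7]
scene knob 58 [  63.8 -126.6  158.5]
[[455.9 209.6 143. ]
 [645.  -15.9 159. ]]
```

View pics/a3.png

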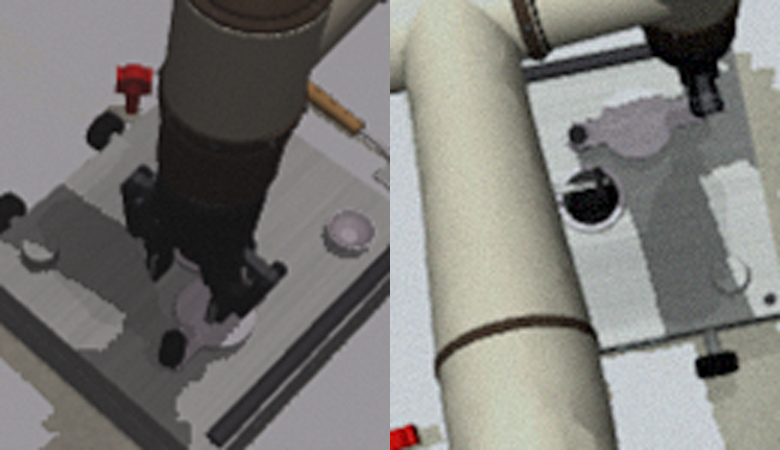

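The cover is open at its stop (knob at scene crop 172,350, kneader frame 64,-127) and the port is clear. Next is the ring.

Emit:
{"op": "play_rows", "data": {"motion": [60,-2.2,2.5,0,0,0,10,70,-4.4,5.0,0,0,0,20,80,-6.6,7.5,0,0,0,30,90,-8.8,10,0,0,0,40,90,-11,12.5,0,0,0,50]}}

```text
clock: 8.55
position: [537.8, 111.8, 237.4]
ee_rot: [0.97, -0.244, 0.001, -0.001]
contact_force: [0.4, 0.3, -0.4]
gripper_width: 77.1
```

Emit:
{"op": "play_rows", "data": {"motion": [90,-2.1,2.5,0,0,0,10,90,-4.2,5.0,0,0,0,20,90,-6.3,7.5,0,0,0,30,90,-8.4,9.9,0,0,0,38.3,90,-8.4,9.9,0,0,0,38.3]}}

```text
clock: 9.18
position: [453.5, 211.3, 237.5]
ee_rot: [0.996, 0.086, 0.001, -0.001]
contact_force: [0.4, 0.5, 1.1]
gripper_width: 77.1
```

```bash
python3 snap.py a4; python3 - <<'E'
from h import *
s=arm.read_state();q=s['ee_rot'];print("yaw",2*np.degrees(np.arctan2(q[1],q[0]))-90, Kf(s['position']))
for n in("top","scene"):
    P=Kf(cloud(n,np.load(n+"d.npy")).reshape(-1,3))
    m=(P[:,2]>150)&(P[:,2]<166)&(P[:,0]>40)&(P[:,0]<90)&(abs(P[:,1]+125)<25);print(n,"knob",m.sum(),np.median(P[m],0).round(1) if m.any() else 0)
    m=(P[:,2]>177)&(P[:,2]<188)&(P[:,0]<-30)&(P[:,0]>-105)&(abs(P[:,1]-130)<25);print("ring",m.sum(),np.percentile(P[m],[5,50,95],axis=0).round(1) if m.any() else 0)
E
```

```text
[454.3 210.1 237.1] [-0.7 -0.9 -0.4] [ 0.76  0.17 -0.28  0.   -1.12  0.98] 77.02557370823978 9.275
yaw -80.26674663536537 [[-86.47110568 129.77533909 237.11216256]]
top knob 46 [  62.9 -125.1  158.1]
ring 33 [[-94.5 116.2 177.1]
 [-89.8 128.6 180.1]
 [-77.2 139.3 184.9]]
scene knob 58 [  64.2 -126.5  158.9]
ring 53 [[-95.  116.2 177.3]
 [-83.5 125.7 180.3]
 [-75.7 139.4 183.9]]
```

View pics/a4.png

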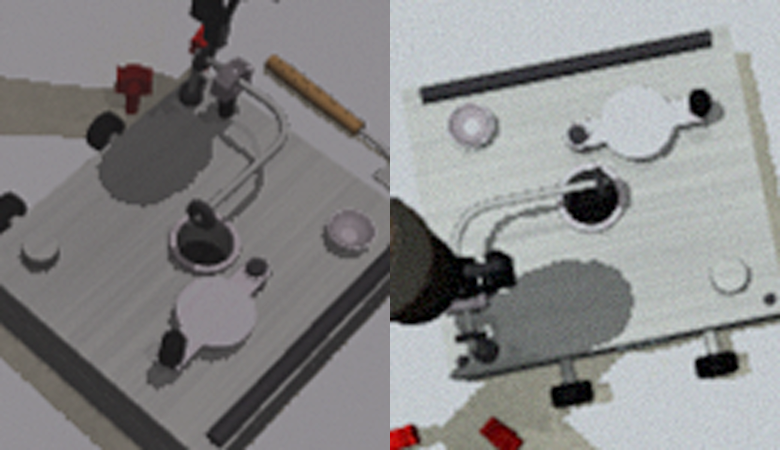

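Emit:
{"op": "play_rows", "data": {"motion": [90,0.1,-0.1,-4,0,0,0,90,0.1,-0.1,-7,0,0,0,90,0.1,-0.1,-9.4,0,0,0,90,0.1,-0.1,-9.4,0,0,0,65,0.1,-0.1,-9.4,0,0,0]}}

```text
clock: 9.9
position: [456.0, 208.9, 143.5]
ee_rot: [0.996, 0.085, 0.001, -0.0]
contact_force: [-0.5, -0.3, 0.4]
gripper_width: 60.5
```

Emit:
{"op": "play_rows", "data": {"motion": [52,0,0,0,0,0,0,52,0,0,0,0,0,0]}}

```text
clock: 10.15
position: [455.3, 209.1, 143.3]
ee_rot: [0.996, 0.085, 0.001, -0.001]
contact_force: [-0.5, -0.8, -0.2]
gripper_width: 44.4
```

```bash
python3 snap.py a5
```

```text
[455. 209. 143.] [ 0.4 -0.4 -0.6] [ 0.76  0.26 -0.42  0.   -0.89  0.99] 44.27195470170836 10.25
```

View pics/a5.png

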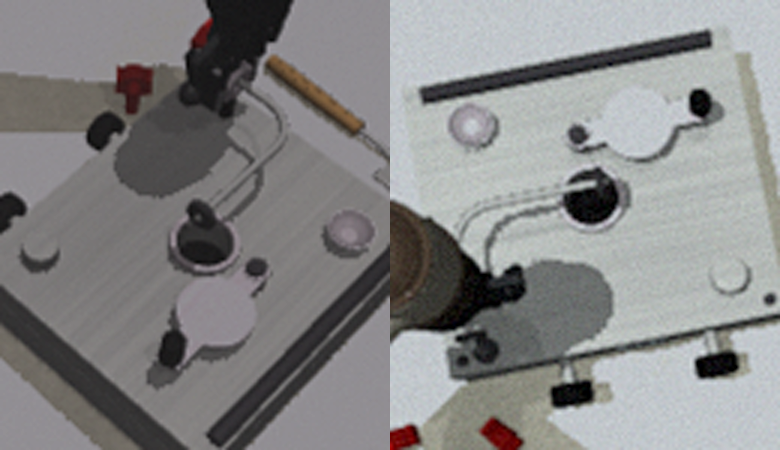

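Emit:
{"op": "play_rows", "data": {"motion": [38,0,0,0,0,0,0,38,0,0,0,0,0,0,38,0,0,0,0,0,0]}}

```text
clock: 10.62
position: [455.1, 209.0, 142.9]
ee_rot: [0.996, 0.085, 0.0, -0.0]
contact_force: [-0.4, -1.1, 4.6]
gripper_width: 38.9
```

```bash
python3 - <<'E'
from h import *
s=arm.read_state();print(s['position'],Kf(s['position']),s['contact_force'],s['wrist_torque'],s['gripper_width'])
w0=W([-85.5,128.5,143])[0]
for x in(-85.5,-70,-55,-40): print(x,((W([x,128.5,143])[0]-w0)/10).round(2))
for a in range(10,91,10):
    r=np.radians(a);print(a,((W([-40+40*np.sin(r),88.5+40*np.cos(r),143])[0]-w0)/10).round(2))
for y in(70,40,10,-2,-6): print(y,((W([0,y-1.5,143])[0]-w0)/10).round(2))
E
```

```text
[455.12876983 208.95712802 142.93266739] [[-85.85135653 128.4660947  142.93266739]] [-0.39779269 -1.1203468   4.59143306] [-0.1662761   0.1321468  -0.03063454] 38.91402396156547
-85.5 [0. 0. 0.]
-70 [1.53 0.26 0.  ]
-55 [3.01 0.51 0.  ]
-40 [4.49 0.76 0.  ]
10 [5.18 0.82 0.  ]
20 [5.87 0.75 0.  ]
30 [6.55 0.57 0.  ]
40 [7.18 0.27 0.  ]
50 [ 7.75 -0.13  0.  ]
60 [ 8.24 -0.63  0.  ]
70 [ 8.63 -1.2   0.  ]
80 [ 8.92 -1.84  0.  ]
90 [ 9.1  -2.51  0.  ]
70 [ 9.43 -4.48  0.  ]
40 [ 9.94 -7.44  0.  ]
10 [ 10.44 -10.4    0.  ]
-2 [ 10.64 -11.58   0.  ]
-6 [ 10.71 -11.97   0.  ]
```

Gripped at 38.9 mm, with about 5 N of upward force, meaning the ring is pressed onto the rail. I lift 3 mm to relieve that and slide along the first straight.

Emit:
{"op": "play_rows", "data": {"motion": [38,0,0,0.3,0,0,0,38,0.5,0.1,0.3,0,0,0,38,1.5,0.2,0.3,0,0,0,38,2.5,0.4,0.3,0,0,0,38,3.5,0.6,0.3,0,0,0]}}

```text
clock: 11.25
position: [490.7, 214.9, 145.2]
ee_rot: [0.996, 0.085, -0.0, 0.0]
contact_force: [0.1, 0.4, -0.3]
gripper_width: 38.9
```

```bash
python3 snap.py a6; python3 - <<'E'
from h import *
s=arm.read_state();print(Kf(s['position']))
E
```

```text
[491.1 215.1 145.1] [-0.5 -0.1 -0.7] [ 0.72  0.32 -0.33  0.   -0.92  1.02] 39.39979401577883 11.35
[[-49.38116941 128.49941489 145.1105838 ]]
```

View pics/a6.png

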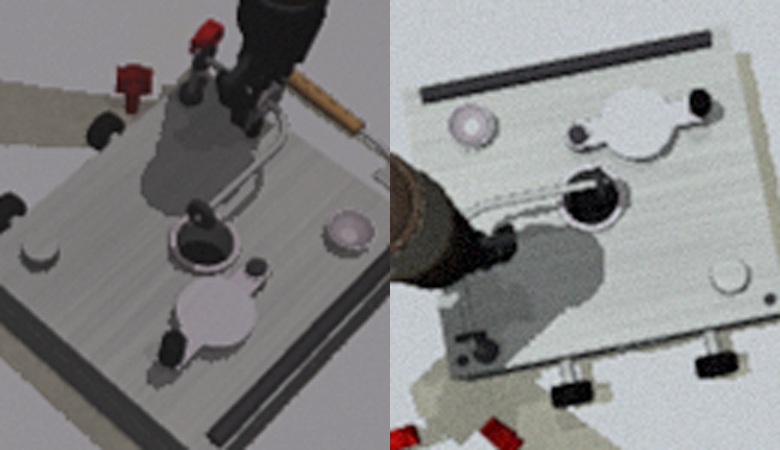

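Emit:
{"op": "play_rows", "data": {"motion": [38,1.0,0.15,0,0,0,-2,38,1.7,0.2,0,0,0,-10,38,2.35,0.15,0,0,0,-20,38,3.05,-0.05,0,0,0,-30,38,3.05,-0.05,0,0,0,-30]}}

```text
clock: 11.98
position: [520.8, 214.2, 145.3]
ee_rot: [0.985, -0.175, 0.0, -0.0]
contact_force: [0.0, -0.5, -1.4]
gripper_width: 39.4
```

```bash
python3 - <<'E'
from h import *
s=arm.read_state();q=s['ee_rot'];print(Kf(s['position']),"yaw",2*np.degrees(np.arctan2(q[1],q[0]))-90,s['contact_force'],s['wrist_torque'])
E
```

```text
[[-20.18249922 122.6474634  145.296495  ]] yaw -110.20124975207584 [ 0.02670863 -0.52606146 -1.43281714] [ 0.02214457 -0.01908086 -0.02390575]
```

Emit:
{"op": "play_rows", "data": {"motion": [38,0.63,-0.3,0,0,0,-10,38,1.2,-0.7,0,0,0,-20,38,1.7,-1.2,0,0,0,-30,38,2.1,-1.75,0,0,0,-40,38,2.35,-2.4,0,0,0,-50]}}

```text
clock: 12.6
position: [543.8, 190.3, 145.4]
ee_rot: [0.817, -0.576, -0.0, 0.0]
contact_force: [-0.3, -0.0, -0.9]
gripper_width: 39.1
```

```bash
python3 snap.py a7; python3 - <<'E'
from h import *
s=arm.read_state();q=s['ee_rot'];print(Kf(s['position']),"yaw",2*np.degrees(np.arctan2(q[1],q[0]))-90,s['contact_force'],s['wrist_torque'])
E
```

```text
[543.8 189.9 145.4] [-0.  -0.1 -1. ] [ 0.62  0.38 -0.23 -0.   -0.96 -0.27] 39.59825767061836 12.7
[[ -1.65164118  94.80345047 145.36903241]] yaw -160.1448444285469 [-0.01069585 -0.06451254 -1.00421218] [ 0.04236877 -0.03090598  0.03144295]
```

View pics/a7.png

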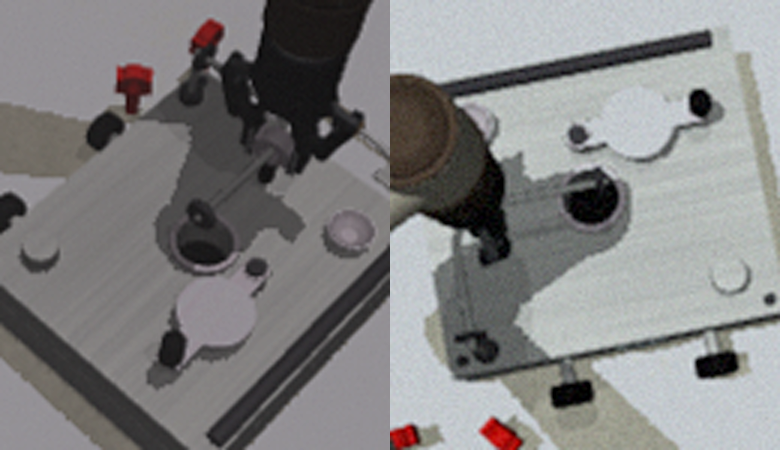

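Emit:
{"op": "play_rows", "data": {"motion": [38,0.2,-0.65,0,0,0,-9.5,38,0.4,-1.7,0,0,0,-9.5,38,0.6,-2.9,0,0,0,-9.5,38,0.8,-4.1,0,0,0,-9.5,38,1.0,-5.3,0,0,0,-9.5]}}

```text
clock: 13.32
position: [554.0, 136.3, 145.4]
ee_rot: [0.768, -0.641, 0.0, -0.0]
contact_force: [0.1, -0.6, -1.5]
gripper_width: 39.5
```

```bash
python3 - <<'E'
from h import *
s=arm.read_state();q=s['ee_rot'];print(Kf(s['position']),"yaw",2*np.degrees(np.arctan2(q[1],q[0]))-90,s['contact_force'],s['wrist_torque'])
E
```

```text
[[ -0.59760261  40.31434322 145.44629297]] yaw -169.68885457733467 [ 0.09426971 -0.56910644 -1.50278466] [-0.08003989  0.02920868 -0.02102756]
```

Emit:
{"op": "play_rows", "data": {"motion": [38,0.2,-1.0,0,0,0,0,38,0.4,-2.0,0,0,0,0,38,0.6,-3.0,0,0,0,0,38,0.7,-3.6,0,0,0,0,38,0.7,-3.8,0,0,0,0]}}

```text
clock: 13.95
position: [560.9, 98.9, 145.4]
ee_rot: [0.767, -0.641, -0.0, -0.0]
contact_force: [1.0, -0.1, -0.7]
gripper_width: 39.1
```

Emit:
{"op": "play_rows", "data": {"motion": [38,0,-0.2,0,0,0,0,38,0.1,-0.4,0,0,0,0,38,0.1,-0.6,0,0,0,0]}}

```text
clock: 14.32
position: [561.5, 95.9, 145.5]
ee_rot: [0.767, -0.641, -0.001, -0.002]
contact_force: [-5.8, 13.3, 2.0]
gripper_width: 39.1
```

The ring has hit the stop (13 N, tool at kneader y ≈ -1). I lower it back to hanging height, ease the pressure, then release slowly.

Emit:
{"op": "play_rows", "data": {"motion": [38,0,0.1,-0.2,0,0,0,38,0,0.1,-0.2,0,0,0,44,0,0.1,-0.2,0,0,0,48,0,0.1,-0.2,0,0,0,52,0,0.1,-0.2,0,0,0]}}

```text
clock: 14.95
position: [561.9, 94.1, 143.5]
ee_rot: [0.768, -0.641, 0.0, 0.0]
contact_force: [0.5, -0.3, 0.5]
gripper_width: 44.3
```

Emit:
{"op": "play_rows", "data": {"motion": [60,0,0,0,0,0,0,75,0,0,0,0,0,0,75,0,0,0,0,0,0]}}

```text
clock: 15.32
position: [561.9, 94.2, 143.4]
ee_rot: [0.767, -0.641, 0.0, 0.0]
contact_force: [-0.5, 0.4, 0.1]
gripper_width: 64.1
```

```bash
python3 snap.py a8
```

```text
[561.9  94.2 143.4] [ 0.3 -0.3  0.3] [ 0.45  0.37 -0.25  0.   -0.95 -0.27] 64.0207721831228 15.425
```

View pics/a8.png

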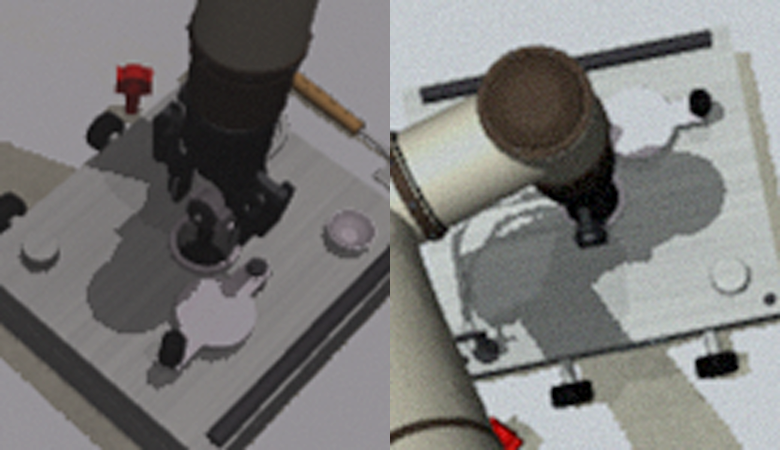

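Released. I lift straight up and retreat so the ring can be checked.

Emit:
{"op": "play_rows", "data": {"motion": [75,0,0,1,0,0,0,75,0,0,4,0,0,0,75,0,0,8,0,0,0,75,0,0,12,0,0,0,75,-1,-5,13,0,0,0]}}

```text
clock: 16.05
position: [553.8, 45.9, 277.3]
ee_rot: [0.769, -0.639, 0.002, -0.003]
contact_force: [0.4, -0.9, -1.3]
gripper_width: 64.2
```

Emit:
{"op": "play_rows", "data": {"motion": [75,-2,-5.5,0,0,0,0,75,-4,-11,0,0,0,0,75,-6,-16.5,0,0,0,0,75,-8,-22,0,0,0,0,75,-10,-27,0,0,0,0]}}

```text
clock: 16.68
position: [451.0, -227.5, 274.5]
ee_rot: [0.768, -0.641, 0.001, -0.0]
contact_force: [0.5, -0.2, 0.2]
gripper_width: 64.6
```

```bash
python3 snap.py a9; python3 - <<'E'
from h import *
for n in("top","scene"):
    P=Kf(cloud(n,np.load(n+"d.npy")).reshape(-1,3))
    m=(P[:,2]>150)&(P[:,2]<166)&(P[:,0]>40)&(P[:,0]<90)&(abs(P[:,1]+125)<25);print(n,"knob",m.sum(),np.median(P[m],0).round(1) if m.any() else 0)
    m=(P[:,2]>176)&(P[:,2]<190)&(abs(P[:,0])<25)&(abs(P[:,1])<50);print("ring",m.sum(),np.percentile(P[m],[5,50,95],axis=0).round(1) if m.any() else 0)
    for th in("carrier","sensor_tip","rail_stop"):
        for r in arm.place_of(th,n)[:3]: print(th,r['uv'],r['confidence'],Kf(ray_z(n,r['uv'],dict(carrier=165,sensor_tip=114,rail_stop=170)[th])).round(1))
E
```

```text
[ 449.9 -229.2  274.4] [ 0.2  0.8 -0.5] [-0.15  0.15 -0.21  0.   -1.21  0.32] 64.30593369358026 16.775
top knob 46 [  63.2 -124.9  157.8]
ring 98 [[-14.6 -18.2 176.5]
 [ -0.7  -4.4 180.2]
 [ 16.1   7.6 185.9]]
carrier [286.4, 174.3] 0.53 [[  7.2  -9.1 165. ]]
carrier [255.9, 262.9] 0.49 [[-222.9  120.8  165. ]]
carrier [226.1, 260.4] 0.42 [[-199.7  201.6  165. ]]
sensor_tip [227.9, 261.8] 0.63 [[-202.4  209.4  114. ]]
sensor_tip [241.5, 198.4] 0.41 [[-26.7 138.7 114. ]]
rail_stop [286.1, 176.8] 0.67 [[ -0.8  -7.2 170. ]]
scene knob 57 [  63.9 -127.   159.1]
ring 108 [[-14.2 -20.4 176.2]
 [  1.7  -7.1 180.9]
 [ 16.3   6.5 185.2]]
carrier [352.6, 139.0] 0.68 [[-140.5   60.5  165. ]]
carrier [374.5, 181.1] 0.66 [[  2.8  -8.3 165. ]]
carrier [372.9, 124.8] 0.38 [[-133.8  145.1  165. ]]
sensor_tip [371.4, 134.3] 0.51 [[-137.1  150.9  114. ]]
sensor_tip [372.1, 191.1] 0.45 [[  2.7  -9.3 114. ]]
sensor_tip [343.6, 143.4] 0.45 [[-175.   62.  114.]]
rail_stop [372.4, 180.3] 0.83 [[ -1.3 -13.3 170. ]]
rail_stop [422.6, 157.4] 0.66 [[ 50.  146.7 170. ]]
```

View pics/a9.png

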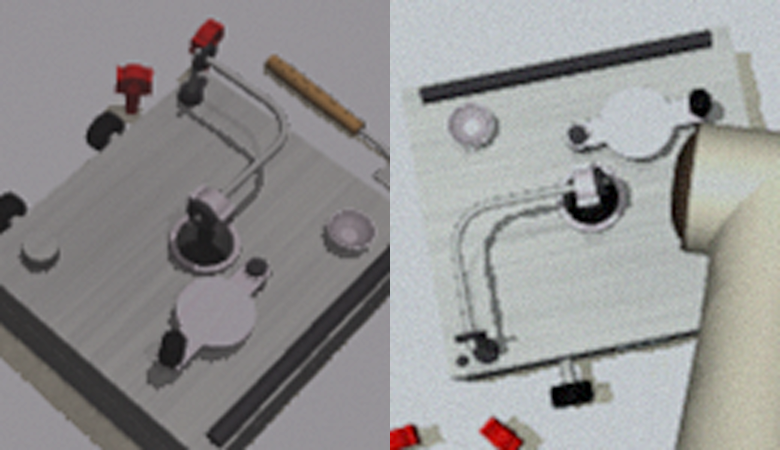

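```bash
python3 - <<'E'
from h import *
a=[]
for n,c in(("top",(286,178)),("scene",(376,182))):
    p,d=arm.get_image(n);q=p[c[1]-20:c[1]+20,c[0]-20:c[0]+20,::-1];a.append(cv2.resize(q,None,fx=9,fy=9,interpolation=cv2.INTER_CUBIC))
cv2.imwrite("pics/z.png",np.clip(np.hstack(a)*1.6,0,255).astype('uint8'))
E
```

```text
(no output)
```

View pics/z.png

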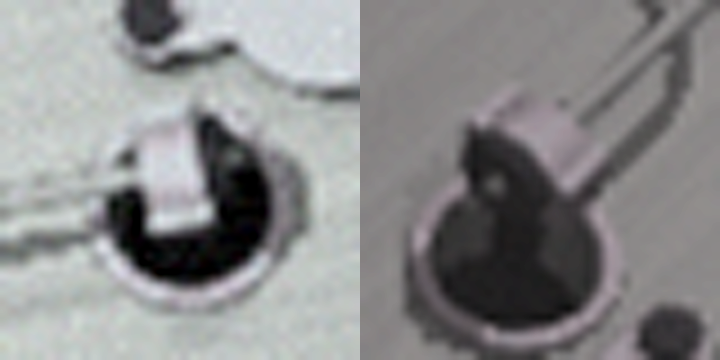

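The ring sits flush against the stop disc with no gap (top crop 200,170; scene crop 520,140), and the sensor barrel hangs over the open port. Everything is at rest, so I hand in.

```bash
python3 - <<'E'
from bench import arm
print(arm.job_done(), arm.read_state()['clock'])
E
```

```text
the job is handed in; nothing more can be done
the job is handed in; nothing more can be done
```

The kneader is ready for the reading: the dust cover is fully open and the sensor ring hangs at the rail's end stop, over the uncovered port. I handed the job in at about 17 s on the robot's clock; the hand-in itself gives no verdict.

- **Cover:** I swung it until it met its stop, at about 8 N. Afterwards the knob measured at about (63.5, -126) mm in the kneader frame; the 1.6 stop puts it at (63.6, -125).
- **Ring:** I gripped the aluminium ring across the rail and slid it around the corner to the stop, with about 13 N of contact force. Then I lowered it to hanging height, released it and lifted clear. The close-up pictures show no visible gap to the stop disc and the barrel over the port.
- **Everything else:** I touched none of the other objects and had the arm well clear before handing in.

**Disagreeing checks:** the trained networks' estimates of the ring and sensor tip after release were up to about 9 mm off, and several of them fell on the red look-alikes. I relied on the depth data and the close-up pictures instead. Depth put the ring's rear edge at 6.5 to 7.6 mm, where 8 mm is expected, within the 2 mm calibration error.

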